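Gauge a blind bore with a clamped depth gauge

ROBOT

A 7-joint arm with a two-finger parallel gripper is mounted at the origin on the work surface. World frame = base frame: x ahead of the robot, y to its left, z up, the work surface at z = 0. Lengths are in m, angles in rad, forces in N, time in s.
With the tool pointing down it reaches from about 0.375 to 0.925 m from the base axis. Payload 3.1 kg.
Tool frame: the origin (TCP) lies midway between the tips of the shut fingers; the grasp point (between the pads) lies 19 mm behind it (manip.grip_point_offset is the z of the grasp point in the tool frame, in m); z points along the fingers, y is the line along which they close (so a half turn about z gives the same grasp; the last joint's range is limited). The gripper opens to 85 mm and grips with 20 to 120 N. Pads are 22 mm wide; open, the fingers measure 114 mm over their backs; the gripper's body (76 mm by 85 mm) begins 54 mm behind the grasp point. The pads swing forward as they close: fully open they stand 13 mm farther back than shut.
Start: joints at [1.044, 0.383, 0.044, 1.598, -0.018, 1.161, -0.05], TCP at [0.27, -0.591, 0.231] pointing down, gripper open.
Joint ranges: [-2.61, 2.61], [-0.41, 2.15], [-1.48, 1.57], [0, 2.5], [-1.57, 4.71], [0.05, 1.97], [-2.85, 2.85]. Speed limits (rad/s): [2.79, 2.79, 3.14, 3.14, 3.14, 3.14, 3.14].

INTERFACE

Orientations are given as a unit quaternion [w, x, y, z].
In Python, from workcell import manip, planner, sensors, get_image, calibration, job_done gives the robot as it stands. Calls block until the motion is done:
- manip.move_pose(position, orientation): joint-space move of the TCP to a pose.
- manip.move_linear(position, rotation=None, v=0.15): straight line of the TCP; rotation=None keeps the orientation; v is the mean speed in m/s.
- manip.movej(angles): joint-space move.
- manip.move_gripper(opening): finger opening in m; the grip force is fixed at half the most; returns when the fingers have stopped.
- manip.wait(seconds).
- planner.inverse_kinematics(position, orientation): joint angles nearest the present ones, or None.
- sensors.get_state(): the state.
- get_image(name): name is "side" or "top"; returns the picture (480x640x3 uint8, blue, green, red); there is no depth.
- calibration(name): a dict with "fx", "fy", "cx", "cy" (pixels), "distortion" ([k1, k2, p1, p2, k3] as OpenCV has them; the pictures are not rectified), "R" (3x3) and "t" (3): a world point X has camera coordinates R X + t. Camera axes: x right, y down, z forward; pixel columns grow to the right and rows downward; lengths in m; the calibration is good to about 2 mm. A picture is of the moment at which its call begins. calibration takes no time and is no camera call.
A pose or a line that the arm cannot do raises manip.IKError and nothing moves.
- job_done(): hands the job in, once; it reports no verdict.
The state is a dict: "t": time; "qpos": joint angles; "dq": joint speeds; "tau": joint torques, N m; "tcp_pos": TCP position; "tool_rot": TCP orientation; "contact_force": force on the tool from outside, world axes, zero at the start; "torque": the same for the moment, N m; "width": finger opening in m.
Only numpy, scipy, OpenCV 4.12 (cv2) and the standard library are available. Lean on these libraries where they do the work, as an engineer would, in place of code of your own. Each camera call takes 0.05 s, during which the arm holds its last target. There are 200 camera calls.

TASK

Find how deep the bore in the steel block is: take the depth gauge from its wooden rest, stand it on the block with its rod in the bore and its beam lying flat along the block, and once it sits fully down swing the hinged clamp over on to the end of the beam. Only then push the rod's knob down gently until the rod bottoms, and leave it so, beam still flat and clamped. Leave the other things on the bench where they are.

Things in the scene. Friction and masses are not known exactly. Their poses are not given: they have to be found in the camera images.
- gauge: Depth gauge, about 0.27 kg: aluminium beam 140 mm long (its y), 28 mm wide (x), 18 mm high, ends alike, with an upright 12 mm steel rod through its middle. Origin: centre of the beam's underside, on the rod's axis, z up. The rod's top carries a dark round knob, 26 mm across, 42 mm tall, by which the gauge can be lifted. At the start it lies across the rest, rod hanging between the uprights.
- depth_rod (a joint): How far the rod's tip stands out below the beam's underside, in m (0 to 0.084): the reading of the gauge, 0.020 to 0.030 at the start. The rod slides stiffly in the beam: it stays where it is left and moves at about 5 N.
- rod_top (a point): Centre of the top face of the rod's knob. The rod's tip lies 145 mm below it, the knob's underside 42 mm below it.
- rod_tip (a point): Centre of the rod's flat lower end.
- fixture: Fixed to the bench: base plate 120 (x) by 265 (y) by 12 mm with a steel block 80 mm wide (x), its flat top face 102 mm above the bench. A vertical blind bore in that face is 24 mm across, 45 to 75 mm deep, different each time. Origin: on the bench straight under the bore; the block runs from y = -85 to +100 mm, a clamp is hinged at its +y end.
- bore_mouth (a point): Centre of the bore's mouth, level with the block's top face; axes as the fixture's. The beam's underside belongs at this height, its y axis (either way round) along the fixture's y.
- clamp (a joint): Hinge angle of the clamp arm, rad: 0 = level, resting on the beam of a gauge that sits flat; grows as it opens up and away from the bore; 1.5 to 1.9 at the start (-0.2 if closed on nothing). The hinge is stiff (0.2 N m): the arm stays where it is left. Open, it stands up to 225 mm above the bench. Push it over and down on its upper side.
- clamp_hinge (a point): Hinge axis of the clamp, parallel to the fixture's x, 130 mm from the bore along the fixture's +y, 28 mm above the block's top face. The arm is a steel bar 26 mm wide, 20 mm thick, centred on the axis, 85 mm long from axis to tip; level, it points at the bore and its tip ends 45 mm short of the bore's axis.
- clamp_tip (a point): Point on the tip end of the clamp arm, at its upper face (85 mm from the hinge axis along the arm, 10 mm above the arm's centre line).
- rest: Wooden rest fixed to the bench: a base 90 mm (x) by 170 mm (y) with two uprights, each 60 mm (x) by 30 mm (y), centred at y = +60 and -60 mm, their tops 75 mm above the bench. Origin at the centre of its underside.
- pipe_stub: bystander: a short steel pipe, 42 mm across and 100 mm tall, standing on end; origin at the centre of its underside
- wrench: bystander: steel wrench, 200 mm long, lying flat; origin under its middle
- hammer: bystander: hammer lying flat; origin under its middle
- cutting_disc: bystander: black cutting disc, 125 mm across and 6 mm thick, lying flat; origin at the centre of its underside
- oil_bottle: bystander: oil bottle, 64 mm across and 190 mm tall, upright; origin at the centre of its underside
- paste_jar: bystander: jar, 80 mm across and 90 mm tall, upright; origin at the centre of its underside
- ear_muffs: bystander: black ear muffs lying flat, two cups 84 mm across; origin between the cups
Things that resemble listed ones, but are neither listed nor needed, are in the scene too. Of the things that look like the gauge, the smallest one is meant.

How it is judged:
By the outcome, as a careful person would: the job done as asked, in the order asked, and still so for the second after the job is handed in, with the robot touching nothing.
It also fails if it takes over 66 s, if anything falls off the work surface, if the arm or the gripper's body presses on something with over 40 N, if the wrist force passes 120 N, or if a joint passes its speed limit or range.

## Working session

There is one attempt and no reset: what is moved stays moved. The work goes in short steps, each a Python script; the robot and the scene stay as the last script left them, time stands still between calls to the robot, and variables do not carry over. Pictures are saved under pics/ and viewed, on a budget of 10 in all, crops included, one or two more only if the job needs it, and the job is handed in when it is done.

```bash
mkdir -p pics; ls; python3 - <<'E'
from workcell import *
import cv2
for n in("top","side"):
    cv2.imwrite(f"pics/{n}0.png",get_image(n)); c=calibration(n); print(n,c)
s=sensors.get_state();print(s["t"],s["tcp_pos"],s["tool_rot"],s["width"],manip.grip_point_offset)
E
```

```text
pics
top {'fx': 550.521610756207, 'fy': 550.521610756207, 'cx': 310.6279733613936, 'cy': 236.56881643933824, 'distortion': array([-0.08097522,  0.        ,  0.        ,  0.        ,  0.        ]), 'R': array([[-0.01242218, -0.99978245, -0.01675519],
       [-0.98703079,  0.01494237, -0.15983413],
       [ 0.16004972,  0.0145524 , -0.98700168]]), 't': array([0.0232889 , 0.56719575, 1.43755381])}
side {'fx': 570.7496898642464, 'fy': 570.7496898642464, 'cx': 322.28948963582, 'cy': 239.41467255833325, 'distortion': array([-0.03972079,  0.        ,  0.        ,  0.        ,  0.        ]), 'R': array([[ 0.9890365 , -0.14742675,  0.00849465],
       [-0.10179419, -0.72231643, -0.68402991],
       [ 0.10698013,  0.67566584, -0.7294045 ]]), 't': array([-0.56357142,  0.1748251 ,  1.70340537])}
0.1 [ 0.26989409 -0.59037501  0.23001148] [-1.15280974e-03  9.77098373e-01  2.12784737e-01 -3.09244710e-04] 0.08587859781409675 -0.0187
```

View pics/top0.png

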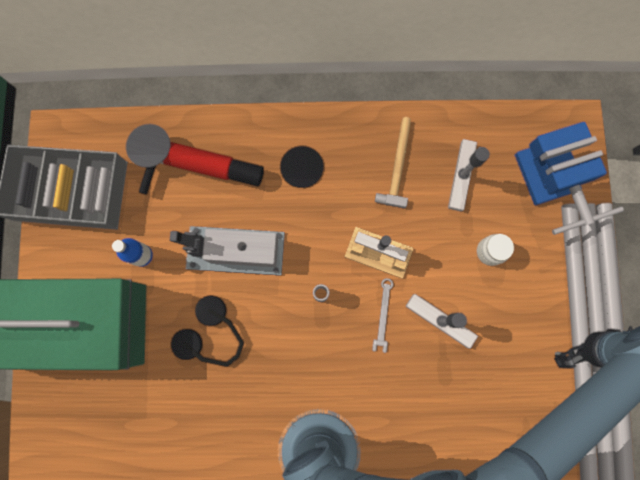

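View pics/side0.png

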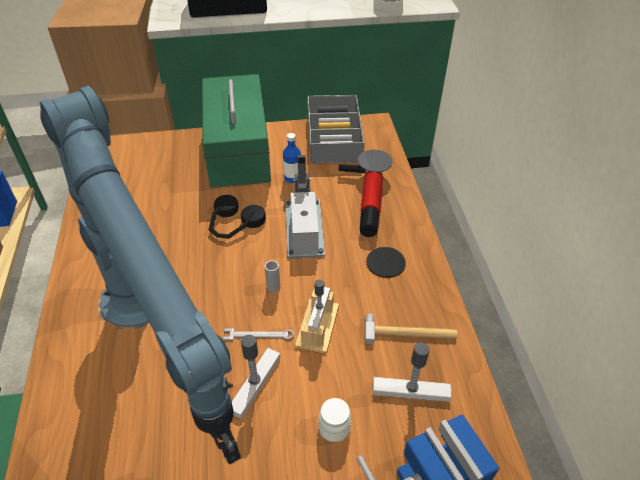

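Top view: the gauge lies in its rest at about (380,248) with its knob at (385,242). The bore is at (242,246) and the clamp is at (188,242), standing at the left (+y) end of the block. Side view: knob (320,288), bore (305,213). Next I'll enlarge both areas.

```bash
python3 - <<'E'
import cv2,numpy as np
t=cv2.imread("pics/top0.png");s=cv2.imread("pics/side0.png")
def c(im,x,y,w=100,h=75): return cv2.resize(im[y:y+h,x:x+w],(400,300),interpolation=cv2.INTER_CUBIC)
a=np.vstack([np.hstack([c(t,330,215),c(t,175-5,210,120,90)]),np.hstack([c(s,270,275),c(s,245,150,147,110)])])
cv2.imwrite("pics/crop0.png",a)
E
```

```text
(no output)
```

View pics/crop0.png

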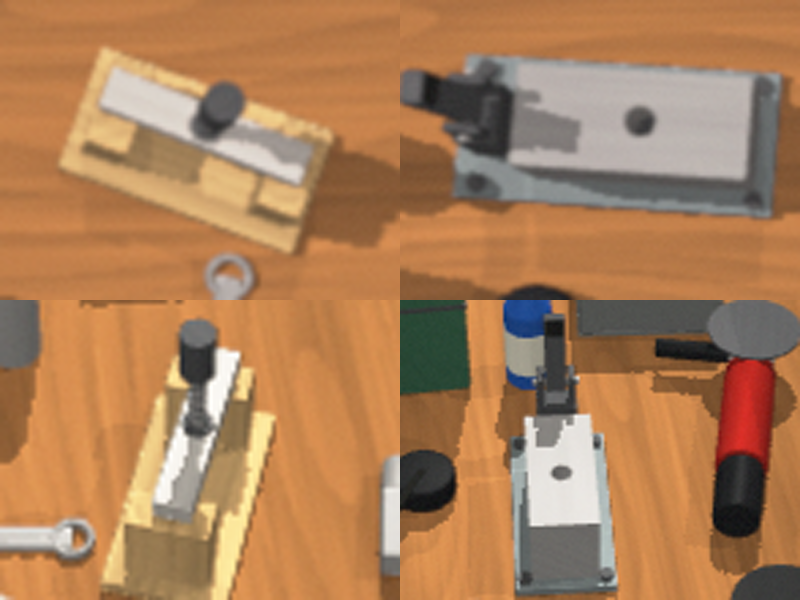

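```bash
cat > h.py <<'E'
import numpy as np,cv2
from workcell import manip,planner,sensors,get_image,calibration,job_done
from scipy.spatial.transform import Rotation as Ro
def ray(n,uv):
    c=calibration(n);K=np.array([[c["fx"],0,c["cx"]],[0,c["fy"],c["cy"]],[0,0,1]])
    p=cv2.undistortPoints(np.array([[uv]],float),K,c["distortion"])[0,0]
    R=np.array(c["R"]);d=R.T@np.r_[p,1];return -R.T@c["t"],d/np.linalg.norm(d)
def onz(n,uv,z):
    o,d=ray(n,uv);return o+d*(z-o[2])/d[2]
def tri(a,b):
    o,d=ray("top",a);p,e=ray("side",b)
    s=np.linalg.lstsq(np.c_[d,-e],p-o,rcond=None)[0];A=o+s[0]*d;B=p+s[1]*e
    return (A+B)/2,np.linalg.norm(A-B)
def proj(n,X):
    c=calibration(n);K=np.array([[c["fx"],0,c["cx"]],[0,c["fy"],c["cy"]],[0,0,1]])
    return cv2.projectPoints(np.array([X],float),cv2.Rodrigues(np.array(c["R"]))[0],np.array(c["t"]),K,c["distortion"])[0][0,0]
def down(yaw):  # tool z down, tool y (closing) along horizontal heading yaw
    y=np.array([np.cos(yaw),np.sin(yaw),0]);z=np.array([0,0,-1.]);x=np.cross(y,z)
    q=Ro.from_matrix(np.c_[x,y,z]).as_quat();return q[[3,0,1,2]]
def st():
    s=sensors.get_state();print("t%.2f"%s["t"],np.round(s["tcp_pos"],4),"F",np.round(s["contact_force"],1),"M",np.round(s["torque"],2),"w%.4f"%s["width"]);return s
E
cat > m.py <<'E'
from h import *
np.set_printoptions(precision=4,suppress=True)
print("knobtop",tri((385.5,240.7),(319.7,282.5)),"bore",tri((242,246.3),(304.5,213.2)), onz("top",(242,246.3),.102),onz("side",(304.5,213.2),.102))
t=lambda x,y:(330+x/4,215+y/4)
f=lambda x,y:(170+(x-400)/3.3333,210+y/3.3333)
a=onz("top",t(110,87),.093);b=onz("top",t(306,163),.093);print("beam",a,b,(a+b)/2,np.linalg.norm(a-b),np.degrees(np.arctan2(*(a-b)[1::-1])))
P=[onz("top",f(*q),.102) for q in((517,62),(757,72),(512,163),(747,180))]
for p in P:print(p)
img=cv2.imread("pics/top0.png");hsv=cv2.cvtColor(img,cv2.COLOR_BGR2HSV)
m=((hsv[...,1]<45)&(hsv[...,2]>135)).astype(np.uint8)
n,l,S,C=cv2.connectedComponentsWithStats(m)
for i in range(1,n):
    x,y,w,h,A=S[i]
    if A>150 and 170<x<420 and 200<y<300:
        pts=np.argwhere(l==i)[:,::-1].astype(float)
        z=.102 if x<300 else .093
        W=np.array([onz("top",p,z)[:2] for p in pts])
        for nm,Q in(("hi",[pts[pts[:,0]==u][:,1].min() for u in np.unique(pts[:,0])]),("lo",[pts[pts[:,0]==u][:,1].max() for u in np.unique(pts[:,0])])):
            U=np.unique(pts[:,0]);k=slice(len(U)//8,-len(U)//8 or None)
            E=np.array([onz("top",(u,v),z)[:2] for u,v in zip(U[k],np.array(Q)[k])])
            vx,vy,x0,y0=cv2.fitLine(E.astype(np.float32),cv2.DIST_HUBER,0,.01,.01).ravel()
            print(S[i],nm,"angle of line from +y",np.degrees(np.arctan(vx/vy)),x0,y0)
        r=cv2.minAreaRect((W*1000).astype(np.float32));print(r)
E
python3 m.py
```

```text
knobtop (array([ 0.534 , -0.1684,  0.1865]), np.float64(0.004460722005916019)) bore (array([0.5387, 0.1944, 0.0921]), np.float64(0.0035531386258670387)) [0.5355 0.1929 0.102 ] [0.5394 0.1846 0.102 ]
beam [ 0.5575 -0.1073  0.093 ] [ 0.5057 -0.2331  0.093 ] [ 0.5316 -0.1702  0.093 ] 0.1360203398287696 67.61641759357187
[0.5836 0.2902 0.102 ]
[0.5727 0.1016 0.102 ]
[0.5039 0.2927 0.102 ]
[0.4882 0.1096 0.102 ]
[ 187  227   90   47 2373] hi angle of line from +y 4.6430507 0.5813813 0.22216937
[ 187  227   90   47 2373] lo angle of line from +y 4.892892 0.4724403 0.20598932
((527.1901245117188, 221.43505859375), (227.22731018066406, 110.52835845947266), 85.38114166259766)Traceback (most recent call last):
  File "m.py", line 17, in <module>
    W=np.array([onz("top",p,z)[:2] for p in pts])
                ~~~^^^^^^^^^^^
  File "h.py", line 9, in onz
    o,d=ray(n,uv);return o+d*(z-o[2])/d[2]
        ~~~^^^^^^
  File "h.py", line 5, in ray
    c=calibration(n);K=np.array([[c["fx"],0,c["cx"]],[0,c["fy"],c["cy"]],[0,0,1]])
ValueError: time passes only in moves, steps and waits
```

```bash
python3 - <<'E'
s=open('h.py').read().replace("def ray(","_c={}\ndef cal(n):\n    if n not in _c:_c[n]=calibration(n)\n    return _c[n]\ndef ray(",1)
a,b=s.split("def ray(");b=b.replace("calibration(n)","cal(n)");open('h.py','w').write(a+"def ray("+b)
E
cat >> m.py <<'E'
print("--side block corners z=.102")
g=lambda x,y:(245+(x-400)/2.721,150+(y-300)/2.721)
for q in((530,416),(595,418),(527,523),(601,525),(562,472)):print(onz("side",g(*q),.102))
k=lambda x,y:(270+x/4,275+(y-300)/4)
print("side knob z.195",onz("side",(319.7,282.5),.195),"top knob",onz("top",(385.5,240.7),.195))
print("side beam ends",onz("side",k(228,352),.093),onz("side",k(172,512),.093))
print("clamp tip",tri(f(412,88),g(553,316)),"bottle",onz("top",(125,246),.19),onz("side",(291,137),.19))
E
python3 m.py
```

```text
knobtop (array([ 0.534 , -0.1684,  0.1865]), np.float64(0.004460722005916019)) bore (array([0.5387, 0.1944, 0.0921]), np.float64(0.0035531386258670387)) [0.5355 0.1929 0.102 ] [0.5394 0.1846 0.102 ]
beam [ 0.5575 -0.1073  0.093 ] [ 0.5057 -0.2331  0.093 ] [ 0.5316 -0.1702  0.093 ] 0.1360203398287696 67.61641759357187
[0.5836 0.2902 0.102 ]
[0.5727 0.1016 0.102 ]
[0.5039 0.2927 0.102 ]
[0.4882 0.1096 0.102 ]
[ 187  227   90   47 2373] hi angle of line from +y 4.6430507 0.5813813 0.22216937
[ 187  227   90   47 2373] lo angle of line from +y 4.892892 0.4724403 0.20598932
((527.1901245117188, 221.43505859375), (227.22731018066406, 110.52835845947266), 85.38114166259766)
[355 232  53  29 492] hi angle of line from +y 25.672626 0.5430196 -0.16756706
[355 232  53  29 492] lo angle of line from +y 23.02791 0.514848 -0.17366992
((531.5146484375, -167.626708984375), (138.05259704589844, 27.929250717163086), 67.02823638916016)
[373 279  20  73 464] hi angle of line from +y -79.980156 0.38863087 -0.16669025
[373 279  20  73 464] lo angle of line from +y -79.9332 0.310005 -0.16505344
((356.06475830078125, -166.43670654296875), (34.19298553466797, 183.44955444335938), 82.79209899902344)
[407 295  70  53 954] hi angle of line from +y 38.024376 0.35534558 -0.31971145
[407 295  70  53 954] lo angle of line from +y 34.79712 0.309703 -0.3238378
((337.23052978515625, -316.358154296875), (193.68780517578125, 38.85847854614258), 54.92410659790039)
--side block corners z=.102
[0.5134 0.2862 0.102 ]
[0.5908 0.2718 0.102 ]
[0.4899 0.1082 0.102 ]
[0.5722 0.0934 0.102 ]
[0.5395 0.1846 0.102 ]
side knob z.195 [ 0.5352 -0.1749  0.195 ] top knob [ 0.5304 -0.1674  0.195 ]
side beam ends [ 0.5652 -0.1164  0.093 ] [ 0.5073 -0.2453  0.093 ]
clamp tip (array([0.549 , 0.3458, 0.2037]), np.float64(0.0033416488652662783)) bottle [0.5275 0.4702 0.19  ] [0.5306 0.4697 0.19  ]
```

The beam mask measures 138 x 28 mm with a heading of 67.0°, which agrees with the given sizes. The top and side views disagree by about 7 mm, so I'll move above the knob and check there.

```bash
python3 - <<'E'
from h import *
q=down(np.radians(67-90)); p=np.array([.5315,-.169,.235])
J=planner.inverse_kinematics([p[0],p[1],.153],q);print(np.round(J,2))
manip.move_gripper(.085) if sensors.get_state()["width"]<.08 else 0
manip.move_pose(p,q);st()
def c(im,u,v,w=120,h=90): u,v=int(u-w/2),int(v-h/2);print(u,v);return cv2.resize(im[v:v+h,u:u+w],(600,450),interpolation=cv2.INTER_CUBIC)
a=get_image("top");b=get_image("side");cv2.imwrite("pics/t1.png",a);cv2.imwrite("pics/s1.png",b)
for n,im in(("top",a),("side",b)):
    for X in (p,[p[0],p[1],.195]):
        u=proj(n,X);print(n,u);cv2.circle(im,tuple(int(round(x)) for x in u),1,(0,0,255) if X is p else (0,255,0),-1)
A=c(a,385,245,96,144//2);B=c(b,320,290,96,72)
cv2.imwrite("pics/c1.png",np.hstack([cv2.resize(A,(400,300)),cv2.resize(B,(400,300))]))
E
```

```text
[ 0.54  0.32 -0.35  1.88  0.13  0.97 -0.28]
t1.91 [ 0.5309 -0.1715  0.2349] F [ 0.7 -0.6  0. ] M [0.   0.02 0.01] w0.0856
top [388.15795861 237.63658497]
top [386.13603277 240.25183006]
side [318.03759421 271.1654415 ]
side [317.99151909 280.9288354 ]
337 209
272 254
```

View pics/c1.png

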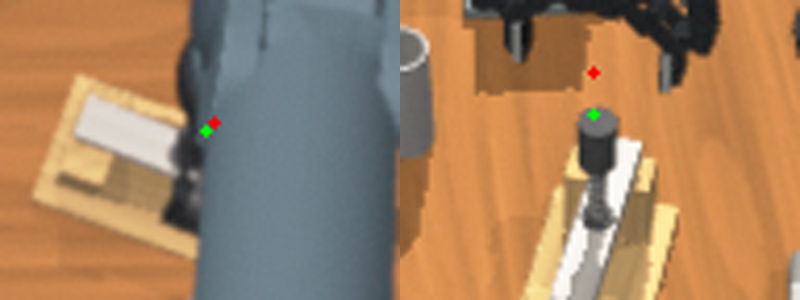

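The side crop shows the fingers straddling the knob, with tips at about (396,268) and (432,275) and the knob top at (320,283). Since the fingers show the same row bias of about +2.5 px, the top-view position holds. I'll descend and grip.

```bash
python3 - <<'E'
from h import *
p=np.array([.5325,-.169,.156])
manip.move_linear([p[0],p[1],.235],v=.05);manip.wait(.2);st()
manip.move_linear(p,v=.06);manip.wait(.2);st()
manip.move_gripper(.0);manip.wait(.2);st()
manip.move_linear(p+[0,0,.03],v=.05);st()
cv2.imwrite("pics/s2.png",get_image("side"));cv2.imwrite("pics/t2.png",get_image("top"))
cv2.imwrite("pics/c2.png",cv2.resize(cv2.imread("pics/s2.png")[240:360,250:410],(640,480),interpolation=cv2.INTER_CUBIC))
E
```

```text
t2.46 [ 0.5325 -0.169   0.235 ] F [-0.5 -0.3  0.9] M [-0.02 -0.   -0.04] w0.0854
t4.12 [ 0.5327 -0.1691  0.1564] F [ 0.9  0.4 -0.1] M [-0.02  0.06  0.  ] w0.0854
t4.91 [ 0.5328 -0.1691  0.1561] F [ 1.1  0.  -0.1] M [-0.07 -0.23  0.02] w0.0248
t5.66 [ 0.5323 -0.169   0.186 ] F [-1.   0.2 -2.1] M [-0.02 -0.02  0.01] w0.0245
```

View pics/c2.png

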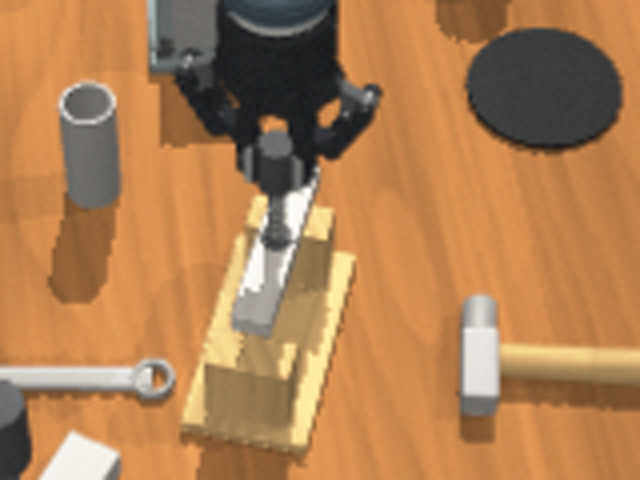

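It is held: width 24.5 mm, and Fz is close to the gauge's weight. The crop shows the beam level, clear of the rest. Now I'll move over the bore.

```bash
python3 - <<'E'
from h import *
manip.move_linear([.5325,-.169,.250],v=.12)
q=down(np.radians(-23+18.6));p=[.536,.191,.250]
manip.move_pose([.534,.01,.25],down(np.radians(-23+9)))
manip.move_pose(p,q)
manip.move_linear([.536,.191,.222],v=.08);manip.wait(.3);st()
a=get_image("top");b=get_image("side");cv2.imwrite("pics/t3.png",a);cv2.imwrite("pics/s3.png",b)
c=lambda im,u,v,w,h:cv2.resize(im[v:v+h,u:u+w],(400,450),interpolation=cv2.INTER_CUBIC)
cv2.imwrite("pics/c3.png",np.hstack([c(a,190,205,80,90),c(b,265,145,80,90)]))
E
```

```text
t8.74 [0.5363 0.1913 0.2226] F [ 0.5  0.7 -3.1] M [ 0.02  0.01 -0.05] w0.0250
```

View pics/c3.png

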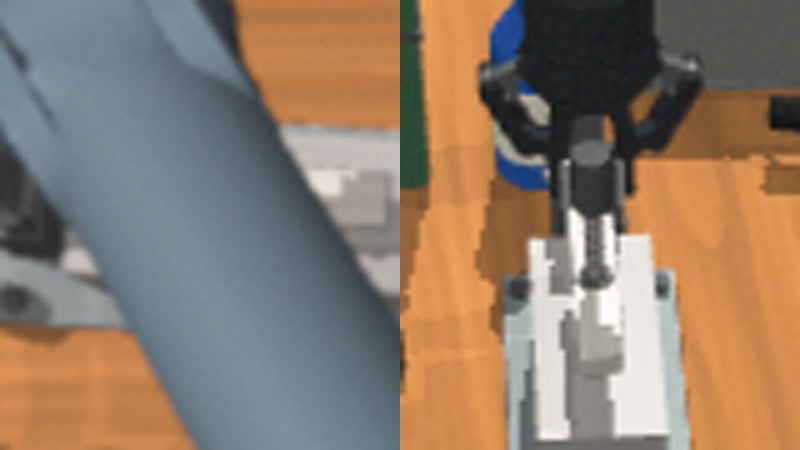

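```bash
python3 - <<'E'
from h import *
np.set_printoptions(precision=4,suppress=True)
T=[.5363,.1913]
for z in(.256,.261,.266):print("knobtop pred",z,proj("side",[*T,z]),"seen 303.2 175.4")
print("beam near-end top ctr pred", [proj("side",[T[0]-.0768*.07,T[1]-.997*.07,.1416+d]) for d in(0,.018)])
print("bore pred",proj("side",[.536,.191,.102]),"seen 304.5 213.2; px/mm x,y",proj("side",[.537,.191,.102])-proj("side",[.536,.191,.102]),proj("side",[.536,.192,.102])-proj("side",[.536,.191,.102]))
# darkness-based centroid of bore in s0
im=cv2.cvtColor(cv2.imread("pics/side0.png"),cv2.COLOR_BGR2GRAY);r=im[206:221,296:314].astype(float);w=np.clip(np.median(r)-25-r,0,None);Y,X=np.mgrid[206:221,296:314];print("bore centroid side",(w*X).sum()/w.sum(),(w*Y).sum()/w.sum())
im=cv2.cvtColor(cv2.imread("pics/top0.png"),cv2.COLOR_BGR2GRAY);r=im[239:254,234:250].astype(float);w=np.clip(np.median(r)-25-r,0,None);Y,X=np.mgrid[239:254,234:250];c=((w*X).sum()/w.sum(),(w*Y).sum()/w.sum());print("top",c,onz("top",c,.102))
E
```

```text
knobtop pred 0.256 [302.4706 174.7603] seen 303.2 175.4
knobtop pred 0.261 [302.4427 173.4751] seen 303.2 175.4
knobtop pred 0.266 [302.4147 172.1844] seen 303.2 175.4
beam near-end top ctr pred [array([304.1813, 218.4619]), array([304.0945, 214.2317])]
bore pred [303.1959 211.9184] seen 304.5 213.2; px/mm x,y [ 0.312  -0.0304] [-0.0392 -0.2167]
bore centroid side 303.73095401509954 212.8675360329444
top (np.float64(241.7081989866421), np.float64(246.16697374481805)) [0.5359 0.1937 0.102 ]
```

```bash
python3 - <<'E'
from h import *
P=np.array([.536,.1925])
manip.move_linear([*P,.215],v=.05);manip.wait(.2);st()
ok=True
for z in np.arange(.209,.1859,-.006):
    manip.move_linear([*P,z],v=.05);s=st()
    if np.linalg.norm(s["contact_force"]+[0,0,2.7])>4: ok=False;print("contact");break
if ok:
    manip.move_linear([*P,.1845],v=.03);manip.wait(.15)
    f0=np.mean([(manip.wait(.02),sensors.get_state()["contact_force"][2])[1] for _ in range(8)]);print("f0",f0)
    for z in np.arange(.184,.1819,-.0004):
        manip.move_linear([*P,z],v=.01);manip.wait(.05)
        f=np.mean([(manip.wait(.02),sensors.get_state()["contact_force"][2])[1] for _ in range(5)]);print("%.4f %.2f"%(z,f))
        if f>f0+2.2:break
    st()
a=get_image("top");b=get_image("side");cv2.imwrite("pics/s4.png",b)
cv2.imwrite("pics/c4.png",cv2.resize(b[150:240,245:365],(640,480),interpolation=cv2.INTER_CUBIC))
E
```

```text
t9.33 [0.536  0.1925 0.215 ] F [-0.6 -0.2 -2.8] M [ 0.02  0.02 -0.03] w0.0245
t9.60 [0.5355 0.1922 0.2083] F [ 0.2  0.6 -2.8] M [-0. -0. -0.] w0.0246
t9.87 [0.5356 0.1923 0.2024] F [-0.7 -0.9 -2.8] M [-0.03  0.01  0.01] w0.0248
t10.13 [0.5356 0.1923 0.1964] F [-0.4 -0.  -3.6] M [0.   0.08 0.01] w0.0249
t10.40 [0.5356 0.1923 0.1904] F [-1.1 -0.2 -3.2] M [-0.02 -0.01  0.02] w0.0247
f0 -2.9261123470606103
0.1840 -2.92
0.1836 -3.00
0.1832 -2.08
0.1828 -0.65
t12.58 [0.5361 0.1925 0.1831] F [-1.6 -1.1 -1. ] M [-0.1   0.23  0.  ] w0.0249
```

View pics/c4.png

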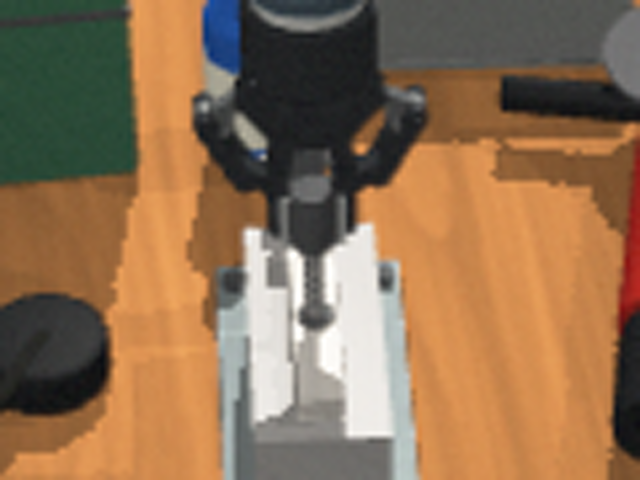

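Contact came at TCP z of about 0.183, exactly where the beam should meet the block top, and the picture shows the beam along the block with the rod in the bore. Next I'll release, retreat, and swing the clamp over.

```bash
cat >> h.py <<'E'
B=np.array([.536,.1925]);FY=np.array([np.sin(np.radians(4.4)),np.cos(np.radians(4.4))])
def fx(y,z): return np.r_[B+FY*y,z]   # fixture (0,y) at world height z
def arc(a,r=.074,w=.011): return fx(.130-r*np.cos(a)+.010*np.sin(a)+w,.130+r*np.sin(a)+.010*np.cos(a))
E
python3 - <<'E'
from h import *
manip.move_gripper(.085);st()
manip.move_linear([.536,.1925,.31],v=.15);st()
manip.move_gripper(0)
manip.move_linear(fx(.200,.31),v=.2)
p=arc(2.1);p=np.r_[fx(.200,0)[:2],.195]
manip.move_linear(p,v=.12);manip.wait(.15);st()
for a in np.arange(1.8,.29,-.1):
    manip.move_linear(arc(a),v=.06);s=sensors.get_state();print("%.2f"%a,np.round(s["contact_force"],1))
    if np.linalg.norm(s["contact_force"])>22: print("stop");break
st()
a=get_image("top");b=get_image("side");cv2.imwrite("pics/s5.png",b)
cv2.imwrite("pics/c5.png",cv2.resize(b[150:240,245:365],(640,480),interpolation=cv2.INTER_CUBIC))
E
```

```text
t13.30 [0.536  0.1925 0.1828] F [-0.1  0.1 -0.4] M [-0.04 -0.   -0.02] w0.0848
t14.30 [0.5353 0.1921 0.3088] F [-0.2 -0.2  0.6] M [ 0.03 -0.02  0.02] w0.0850
t17.48 [0.5519 0.3925 0.1963] F [0.  0.8 1. ] M [ 0.   -0.02 -0.02] w-0.0002
1.80 [0.6 0.9 1.5]
1.70 [-0.4  1.3 -0.8]
1.60 [0.1 0.8 0.3]
1.50 [0.6 0.6 0.2]
1.40 [-0.1  0.3  0.5]
1.30 [-1.3  1.2 -0.1]
1.20 [-0.1 -0.2  0.9]
1.10 [-0.6  1.   1. ]
1.00 [-0.2  0.8  1.4]
0.90 [1.2 0.7 0.4]
0.80 [-0.1 -0.4 -0.1]
0.70 [-0.1  0.7  1.4]
0.60 [0.5 1.1 0.6]
0.50 [0.3 0.4 1.1]
0.40 [-0.6  0.4  0.9]
0.30 [-0.   0.7 -0.7]
t22.30 [0.5413 0.2648 0.1607] F [-0.   0.7 -0.7] M [-0.02 -0.06 -0.02] w0.0002
```

View pics/c5.png

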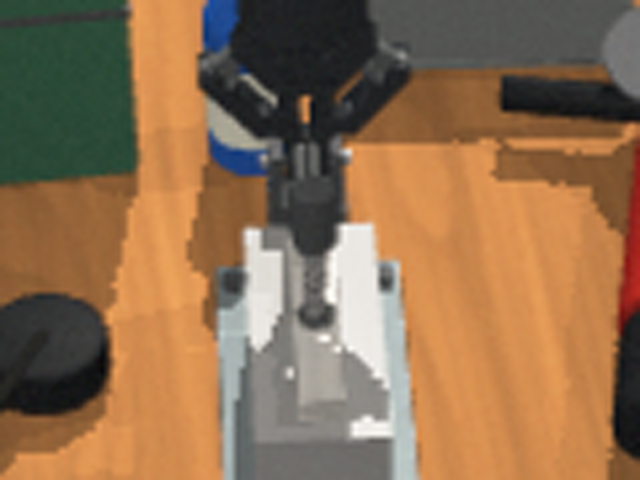

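The beam still lies flat. The clamp is hidden behind the gripper and the forces were small, so I'll press on down with a force check, then look.

```bash
python3 - <<'E'
from h import *
def fz(n=5):return np.mean([(manip.wait(.02),sensors.get_state()["contact_force"])[1] for _ in range(n)],axis=0)
for a in (.2,.12,.06,.03,.0,-.01,-.02,-.03,-.04,-.05,-.06,-.07,-.08):
    manip.move_linear(arc(a),v=.03);f=fz();print("%.2f"%a,"%.4f"%sensors.get_state()["tcp_pos"][2],np.round(f,1))
    if f[2]>9:break
manip.move_linear(arc(.0)+[0,0,.12],v=.12)
manip.move_linear(fx(.28,.32),v=.3)
st();b=get_image("side");a=get_image("top");cv2.imwrite("pics/s6.png",b);cv2.imwrite("pics/t6.png",a)
c=lambda im,u,v:cv2.resize(im[v:v+90,u:u+80],(400,450),interpolation=cv2.INTER_CUBIC)
cv2.imwrite("pics/c6.png",np.hstack([c(a,195,205),c(b,265,145)]))
E
```

```text
0.20 0.1541 [-0.4 -0.  -0.3]
0.12 0.1484 [0.2 0.1 0. ]
0.06 0.1441 [0.  0.2 0.4]
0.03 0.1421 [0.  0.  0.6]
0.00 0.1402 [-0.3 -0.4  2.2]
-0.01 0.1402 [-1.6 -0.9  5.5]
-0.02 0.1402 [-2.2 -1.6  8.9]
-0.03 0.1402 [-3.2 -2.2 11.7]
t27.43 [0.5579 0.4703 0.3188] F [ 0.  -0.3  0.5] M [-0.04 -0.01  0.05] w0.0001
```

View pics/c6.png

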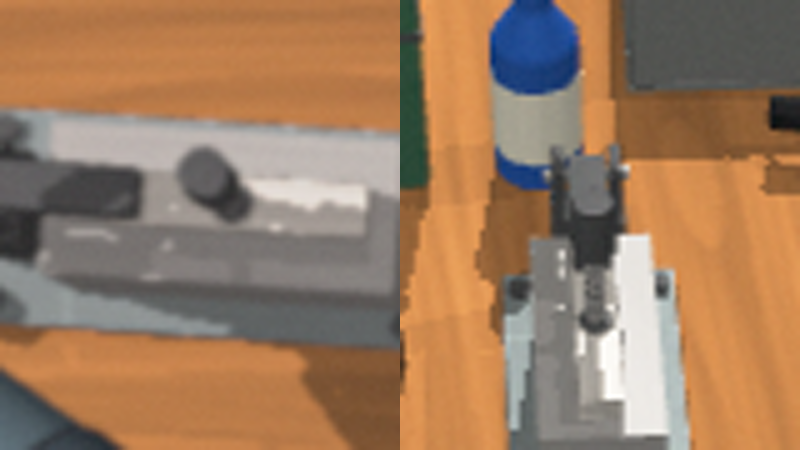

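The clamp has closed on the beam: the arm top is at z = 0.1402, where 0.140 was expected, and in the top crop its tip overlaps the beam end. Next I'll push the knob.

```bash
python3 - <<'E'
from h import *
def fz(n=3):return np.mean([(manip.wait(.015),sensors.get_state()["contact_force"])[1] for _ in range(n)],axis=0)
print("knob top from image",onz("top",(195+203/5,205+165/5),.224))
manip.move_linear(fx(0,.31),v=.25);manip.move_linear(fx(0,.240),v=.12);manip.wait(.2);print("f0",fz(8))
z=.240;L=[]
while z>.169:
    z-=.001;manip.move_linear(fx(0,z),v=.03);f=fz();L.append((round(z,4),round(float(sensors.get_state()["tcp_pos"][2]),4),*np.round(f,1)))
    if f[2]>11 or np.hypot(f[0],f[1])>8:break
for l in L[::3]+L[-4:]:print(*l)
st()
E
```

```text
knob top from image [0.53782441 0.19106169 0.224     ]
f0 [-0.21454928  0.01098266 -0.29210121]
0.239 0.2389 0.3 -0.6 0.1
0.236 0.236 0.4 0.1 -0.4
0.233 0.2329 0.0 -0.2 -0.0
0.23 0.2299 0.1 -0.2 0.1
0.227 0.227 0.0 0.0 -0.0
0.224 0.2239 -0.1 0.1 0.1
0.221 0.221 -0.4 -0.1 -0.0
0.218 0.218 -0.5 -0.7 3.4
0.215 0.2149 0.1 0.3 2.4
0.212 0.212 0.0 -0.2 2.6
0.209 0.2089 0.1 -0.0 2.9
0.206 0.2059 0.4 0.4 3.1
0.203 0.2029 1.4 0.1 2.7
0.2 0.1999 1.2 0.2 3.1
0.197 0.1969 1.3 0.4 2.9
0.194 0.1939 0.7 1.1 3.0
0.191 0.1917 -0.5 0.0 5.9
0.192 0.1919 1.0 0.6 2.8
0.191 0.1917 -0.5 0.0 5.9
0.19 0.1917 -1.4 -1.0 9.1
0.189 0.1916 -1.8 -1.8 13.1
t45.16 [0.5368 0.1926 0.1916] F [-2.1 -2.1 13.2] M [-0.32  0.47  0.03] w0.0001
```

The rod bottomed at a knob-top height of 0.1917, so it stands out about 55 mm, inside the 45–75 range. I'll back off straight up and look once more.

```bash
python3 - <<'E'
from h import *
manip.move_linear(fx(0,.30),v=.1)
manip.move_linear(fx(.28,.32),v=.3);st()
b=get_image("side");a=get_image("top");cv2.imwrite("pics/s7.png",b);cv2.imwrite("pics/t7.png",a)
c=lambda im,u,v:cv2.resize(im[v:v+90,u:u+80],(400,450),interpolation=cv2.INTER_CUBIC)
cv2.imwrite("pics/c7.png",np.hstack([c(a,195,205),c(b,265,145)]))
E
```

```text
t47.50 [0.5583 0.47   0.3195] F [ 0.4 -0.5 -0.8] M [-0.02  0.03  0.02] w-0.0003
```

View pics/c7.png

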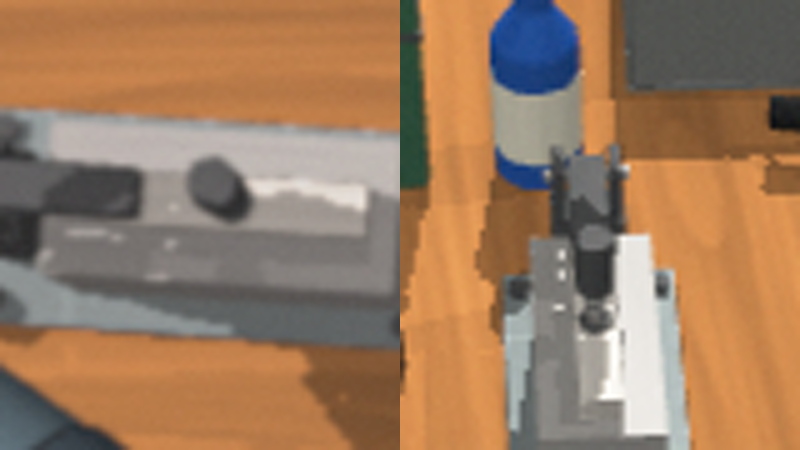

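The knob is lower now (side crop 595,240). The beam is still flat along the block and the clamp is on its end, so I'm handing in.

```bash
python3 -c "
from h import *
job_done()"
```

```text
the job is handed in; nothing more can be done
```

The bore is about 55 mm deep. The gauge stands on the block with its beam flat, the clamp is closed on the beam's end, and the rod is pushed to the bottom. The job was handed in after about 47.5 s.

- **Seating:** the beam met the block at the height predicted from the gauge's pose in the rest, within about 0.3 mm, before the clamp was touched.
- **Clamp:** I swung it over and pressed with about 12 N. The arm's top stopped at z = 0.1402 m; level on a flat beam it should be at 0.140 m.
- **Rod:** it slid at about 3 N, below the stated 5 N. It then stopped hard with the knob top at z = 0.1917 m, where I stopped pushing at 13 N. That gives a reading of about 55.3 mm.
- **Last picture:** the beam lay along the block under the clamp, the knob was lowered, and the robot was touching nothing.

**Checks that disagreed:**
- The side camera read about 5–8 mm off the top camera along y. I relied on the top view and the arm's own position, and the fit confirmed that.
- The force on the clamp while swinging it was lower than the stated hinge stiffness suggests, but the pictures show it closed.
- I did not check the other bench items one by one at the end. There was no unexpected contact on the way.

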